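# Lock a spindle shaft: flat under the setscrew, then tighten with the T-key

## Robot

A 6-joint arm with a two-finger parallel gripper is mounted at the origin on the work surface. World frame = base frame: x ahead of the robot, y to its left, z up, the work surface at z = 0. Lengths are in mm, angles in rad, forces in N, time in s.
With the tool pointing down it reaches from about 325 to 875 mm from the base axis. Payload 4.4 kg.
Tool frame: the origin (TCP) lies on the centre line of the jaws, within the pads' length; the fingertips stand ahead of it and the grasp point (between the pads) lies 6 mm ahead of it (ctrl.tcp_to_tips is the z of the fingertips in the tool frame, in mm); z points along the fingers, y is the line along which they close (so a half turn about z gives the same grasp; the last joint's range is limited). The gripper opens to 85 mm and grips with 20 to 120 N. Pads are 22 mm wide; open, the fingers measure 114 mm over their backs; the gripper's body (76 mm by 85 mm) begins 54 mm behind the grasp point. The pads swing forward as they close: fully open they stand 13 mm farther back than shut.
Start: joints at [-1.312, 0.207, 1.542, -0, 1.393, -0.15], TCP at [229.083, -527.398, 256.282] pointing down, gripper open.
Joint ranges: [-2.73, 2.73], [-0.86, 2.22], [0.23, 2.46], [-1.11, 4.25], [0.08, 2.63], [-2.82, 2.82]. Speed limits (rad/s): [2.79, 2.79, 3.14, 3.14, 3.14, 3.14].

## Interface

Orientations are given as a 3x3 rotation matrix whose columns are the frame's x, y, z axes.
In Python, from plant import ctrl, sensors, optics gives the robot as it stands. Calls block until the motion is done:
- ctrl.move_ptp(position, orientation): joint-space move of the TCP to a pose.
- ctrl.move_l(position, rot=None, vel=150, threshold=None): straight line of the TCP; rot=None keeps the orientation; vel is the mean speed in mm/s. With threshold (N) it stops when the force on the tool has changed by that much, and returns True; else False.
- ctrl.set_joints(angles): joint-space move.
- ctrl.gripper_to(opening, force=None): finger opening in mm; force is the grip in N (None keeps the last); returns when the fingers have stopped.
- ctrl.hold(seconds).
- ctrl.solve_ik(position, orientation): joint angles nearest the present ones, or None.
- sensors.read_state(): the state.
- optics.grab_frame(name): name is "scene" or "top" or "wrist"; returns (picture, depth): 420x560x3 uint8, red, green, blue; 420x560 float32, mm along the optical axis (not along the pixel's ray), 0 where there is no reading.
- optics.camera_params(name): a dict with "mtx" (3x3 intrinsics, pixels), "R" (3x3) and "t" (3): a world point X has camera coordinates R X + t; the wrist camera has in their place "T_tool_cam" (4x4, takes a point from camera to tool coordinates, whose origin is the TCP and whose axes are the flange's). Camera axes: x right, y down, z forward; pixel columns grow to the right and rows downward; lengths in mm; the calibration is good to about 2 mm. A picture is of the moment at which its call begins: read the wrist's pose just before it. camera_params takes no time and is no camera call.
A pose or a line that the arm cannot do raises ctrl.MotionError and nothing moves.
- ctrl.finish_job(): hands the job in; it is judged then, once.
The state is a dict: "t": time; "q": joint angles; "qvel": joint speeds; "tau": joint torques, N m; "eef_pos": TCP position; "eef_rot": TCP orientation; "force": force on the tool from outside, world axes, zero at the start; "wrist_torque": the same for the moment, N m; "grip_width": finger opening in mm; "grasp_force": force on a finger pad.
Only numpy, scipy, OpenCV 4.12 (cv2) and the standard library are available. Lean on these libraries where they do the work, as an engineer would, in place of code of your own. Each camera call takes 0.05 s, during which the arm holds its last target. There are 200 camera calls.

## Task

On the inspection bench, turn the shaft of the spindle stand by its crank lever until the flat along the shaft faces straight up at the setscrew. Then take the T-handle hex key from its wooden block, seat it fully in the setscrew and turn it clockwise until the screw is firmly tight on the flat, without overtightening it. Leave the key standing in the screw, let go, and do not disturb the measuring tools and the cup.

Things in the scene. Friction and masses are not known exactly. Their poses are not given: they have to be found in the camera images.
- stand: Grey spindle stand, fixed: base plate 120 (x) x 210 (y) x 12 mm, collar block 56 x 44 mm, 88 mm high, at y = -30 mm, bearing block 50 x 26 mm, 78 mm high, at y = +50 mm. Origin on the bench under the shaft's axis; z up. The shaft lies along the stand's y axis, 58 mm above the bench; the setscrew stands upright in the top of the collar block.
- shaft: Steel shaft 30 mm thick, 187 mm long, one flat 15 mm wide, 2 mm deep along its whole length. Turns about its own y axis with about 0.1 N m drag, stays where left. Origin on the axis, 58 mm above the stand's. Its z axis is the flat's outward normal and the lever's direction: z straight up = flat faces the screw. Starts leaning 0.5 to 1.15 rad towards the stand's +x (away from the robot).
- flat (a point): Middle of the shaft's flat at the setscrew's place, 13 mm from the shaft's axis; z is the flat's normal. Facing the screw within about 0.15 rad is needed; the screw's foot squares the flat up the rest of the way as it tightens. If further off, the screw stops on the round of the shaft and does not hold.
- lever_pin (a point): Grip point on the crank pin: bare steel pin 12 mm thick, parallel to the shaft, 75 mm from its axis, at the end of the lever on the shaft's +y end. Point at (0, 122, 75) mm of the shaft's frame, whose axes it shares; the pin is free over y = 95 to 147 mm. Pinch it from above with the fingers closing across it and carry it round the arc; it turns between the fingers.
- setscrew: Upright setscrew with a proud round head, 30 mm across, 16 mm high, over the collar block (stand's y = -30 mm). Origin: centre of the head's top face, 108.5 to 110.5 mm above the bench at the start; z up. A hexagon socket 17.8 mm across flats, 12 mm deep, opens in the head; the normals of its flats are at its x axis and every 60 degrees. It sinks 3.2 mm per rad turned clockwise.
- socket (a point): Centre of the socket's floor, 12 mm under the head's top. Torque to turn the screw clockwise (from above): 0.11 N m for 0.65 to 1.25 rad (it differs) until its foot meets the flat, then rising about 0.05 N m per 0.1 rad: under 0.19 N m it does not hold well, 0.21 to 0.25 N m is firmly tight, over 0.28 N m (55 N on the shaft) is overtightened. It does not turn back by itself.
- holder: Plywood key block, 60 (x) x 80 (y) x 45 mm, fixed to the bench, origin at the centre of its underside. The key stands in a round hole 20.3 mm wide and 40 mm deep at its centre (floor 5 mm above the bench). The block may be left or right of the stand.
- key: All-steel T-handle hex key, about 0.4 kg, upright in the block. Hexagon shank 17 mm across flats, 95 mm long (its top 22 mm a neck 12 mm thick), with a 4 mm tapered tip. Origin: centre of the tip's end face; z up towards the handle. The normals of the shank's flats are at its x axis and every 60 degrees: it fits when the x axes agree modulo 60 degrees, with 0.09 rad of play either way.
- key_grip (a point): Centre of the key's dark steel bar handle, 105 mm above the tip, on the shank's axis. The bar is 110 mm long (along the key's x), 16 mm thick (y) and 20 mm high; grip it across y from above.
- snap_gauge: Dial snap gauge (bystander) lying on the bench, 100 x 70 x 31 mm with a 55 mm barrel on one side; origin at the underside of its frame.
- cup: Open white plastic cup (bystander), 68 mm wide, 50 mm high, origin at the centre of its underside.
- micrometer: Micrometer (bystander) lying on the bench, 140 x 60 x 18 mm; origin at the underside, at the middle of its gap.

How it is judged (in metres and radians):
On the way, in this order (a step that is already met when the one before it is completed fails the run):
1. the shaft's flat faces the setscrew (within 0.2 rad) (angle between the z axis of shaft and the z axis of stand, either way round below 0.2 rad), for 0.3 s.
2. the key is seated in the setscrew's socket: within 4 mm of its axis, at least 6 mm deep, upright (horizontal distance between key and setscrew below 0.004 m and z of key in the frame of setscrew below -0.006 m and angle between key's own z axis and vertical below 0.15 rad), for 0.2 s.
3. the setscrew is tight on the flat: it presses on the shaft with more than 22 N while the flat faces it within 0.1 rad (contact force between setscrew and shaft above 22 N and angle between the z axis of shaft and the z axis of stand, either way round below 0.1 rad), for 0.3 s.
At the end, for the whole second after the job is handed in: The setscrew presses on the shaft with more than 20 N, the flat facing it within 0.1 rad; the key stands still in the screw's socket, within 4 mm of its axis, at least 6 mm deep and within 0.15 rad of upright, and nothing touches it (all of step 2 and all of step 3 and linear speed of key below 0.05 m/s).
It fails at once if the setscrew is overtightened: more than 55 N on the shaft (contact force between setscrew and shaft above 55 N).
It fails at once if the setscrew is turned or squeezed with the fingers instead of the key (more than 8 N) (contact force between the fingers and setscrew above 8 N).
It fails at once if a bystander (snap gauge, cup or micrometer) is moved by more than 20 mm (distance of any of snap_gauge, cup, micrometer from where it was at the start of the episode above 0.02 m).
It also fails if it takes over 72 s, if anything falls off the work surface, if the arm or the gripper's body presses on something with over 40 N, if the wrist force passes 120 N, or if a joint passes its speed limit or range.

## Working session

There is one attempt and no reset: what is moved stays moved. The work goes in short steps, each a Python script; the robot and the scene stay as the last script left them, time stands still between calls to the robot, and variables do not carry over. Pictures are saved under pics/ and viewed, at most 10 in all, crops included, and the job is handed in when it is done.

```bash
ls; mkdir -p pics
python3 - <<'E'
from plant import ctrl, sensors, optics
import cv2,numpy as np
for n in ("top","scene"):
    p,d=optics.grab_frame(n); cv2.imwrite(f"pics/{n}0.png",p[:,:,::-1]); np.save(f"{n}0.npy",d)
    c=optics.camera_params(n); print(n,c["mtx"].round(1).tolist(),c["R"].round(3).tolist(),c["t"].round(1).tolist())
print(optics.camera_params("wrist"), ctrl.tcp_to_tips)
s=sensors.read_state(); print(s["t"],s["eef_rot"].round(3) if hasattr(s["eef_rot"],"round") else s["eef_rot"])
E
```

```text
pics
top [[485.4, 0.0, 273.7], [0.0, 485.4, 202.2], [0.0, 0.0, 1.0]] [[-0.015, -1.0, 0.003], [-0.987, 0.014, -0.157], [0.157, -0.005, -0.988]] [5.1, 603.4, 1080.5]
scene [[422.8, 0.0, 280.8], [0.0, 422.8, 209.8], [0.0, 0.0, 1.0]] [[0.872, 0.49, 0.018], [0.314, -0.53, -0.788], [-0.376, 0.692, -0.616]] [-513.2, -113.6, 1300.0]
{'mtx': array([[289.57831717,   0.        , 278.2397662 ],
       [  0.        , 289.57831717, 213.90964757],
       [  0.        ,   0.        ,   1.        ]]), 'T_tool_cam': array([[-1.16074489e-03, -9.46966285e-01, -3.21330837e-01,
         8.26798999e+01],
       [ 9.99999061e-01, -1.33319824e-03,  3.16651786e-04,
        -2.15323666e-01],
       [-7.28256272e-04, -3.21330168e-01,  9.46966944e-01,
        -1.16916515e+02],
       [ 0.00000000e+00,  0.00000000e+00,  0.00000000e+00,
         1.00000000e+00]])} 25.0
0.1 [[ 0.917  0.398 -0.001]
 [ 0.398 -0.917  0.002]
 [ 0.    -0.002 -1.   ]]
```

View pics/top0.png

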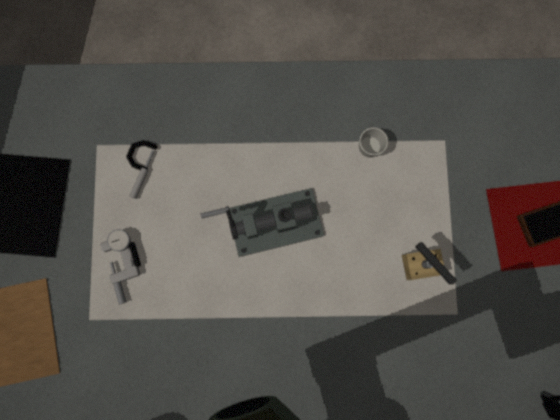

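View pics/scene0.png

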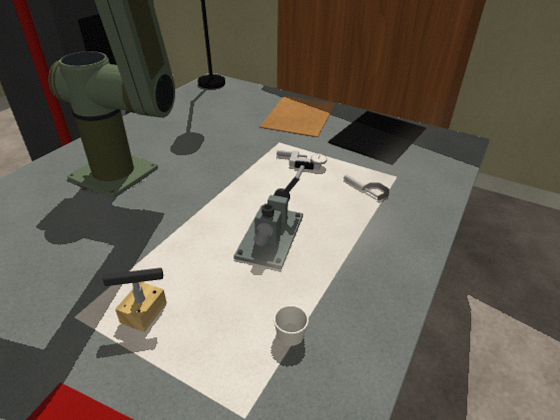

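The top view shows the stand centred near (278,221), with its base corners at (229,208), (314,189), (326,237) and (240,256). The crank pin is near (215,212), the key bar runs from (418,244) to (453,282), and the holder is at (422,263).

```bash
cat > h.py <<'E'
from plant import ctrl, sensors, optics
import cv2, numpy as np
def cam(name, st=None):
    c=optics.camera_params(name); K=c["mtx"]
    if name=="wrist":
        T=np.eye(4); T[:3,:3]=st["eef_rot"]; T[:3,3]=st["eef_pos"]; M=T@c["T_tool_cam"]
        R=M[:3,:3].T; t=-R@M[:3,3]
    else: R,t=np.array(c["R"]),np.array(c["t"])
    return K,R,t
def at_z(C,uv,z):
    K,R,t=C; o=-R.T@t; d=R.T@np.linalg.solve(K,[*uv,1]); return o+d*(z-o[2])/d[2]
def at_d(C,uv,D):
    K,R,t=C; u,v=uv; return R.T@(np.linalg.solve(K,[u,v,1])*D[int(round(v)),int(round(u))]-t)
def proj(C,X):
    K,R,t=C; p=K@(R@np.asarray(X,float)+t); return p[:2]/p[2]
def down(yaw):  # tool x axis at yaw, z down
    c,s=np.cos(yaw),np.sin(yaw); return np.array([[c,s,0],[s,-c,0],[0,0,-1.]])
def grab(name,fn):
    st=sensors.read_state(); p,d=optics.grab_frame(name); cv2.imwrite(f"pics/{fn}.png",p[:,:,::-1]); np.save(fn+".npy",d)
    C=cam(name,st); np.savez(fn+"_c.npz",K=C[0],R=C[1],t=C[2]); return C,p,d
def load(fn):
    c=np.load(fn+"_c.npz"); return (c["K"],c["R"],c["t"]),np.load(fn+".npy")
E
python3 - <<'E'
from h import *
C=cam("top"); D=np.load("top0.npy")
b=np.array([at_z(C,p,12) for p in [(229,208),(314,189),(326,237),(240,256)]]); print("base",b.round(0).tolist(),b.mean(0).round(1))
print("sides",[np.linalg.norm(b[i]-b[(i+1)%4]).round(0) for i in range(4)])
e=[at_z(C,p,115) for p in [(418,244),(453,282)]]; print("bar",e)
for p in [(418,244),(436,263),(453,282),(215,212),(287,214),(410,272)]: print(p,at_d(C,p,D).round(0))
E
```

```text
base [[597.0, 103.0, 12.0], [640.0, -102.0, 12.0], [524.0, -127.0, 12.0], [482.0, 77.0, 12.0]] [560.4 -12.   12. ]
sides [np.float64(209.0), np.float64(119.0), np.float64(208.0), np.float64(118.0)]
bar [array([ 496.83059726, -313.26000909,  115.        ]), array([ 414.9158948, -382.8966844,  115.       ])]
(418, 244) [ 497. -312.  119.]
(436, 263) [ 455. -348.  119.]
(453, 282) [ 415. -381.  119.]
(215, 212) [571. 123. 127.]
(287, 214) [568. -32. 101.]
(410, 272) [ 438. -312.   44.]
```

Run:
```python
from h import *
ctrl.move_ptp([456,-348,256],down(0.4)); ctrl.hold(0.2)
grab("wrist","w_key")
ctrl.move_ptp([566,-41,240],down(0.2)); ctrl.move_l([566,-41,175]); ctrl.hold(0.2)
grab("wrist","w_scr")
ctrl.move_l([566,-41,260]); ctrl.move_ptp([530,110,280],down(0.2)); ctrl.hold(0.2)
grab("wrist","w_pin")
print(sensors.read_state()["t"],sensors.read_state()["q"])
a=cv2.imread("pics/w_key.png"); b=cv2.imread("pics/w_pin.png")
s=cv2.imread("pics/w_scr.png")
cv2.imwrite("pics/m1.png",cv2.resize(np.vstack([a[60:360],b[60:360]]),None,fx=1,fy=1))
C,D=load("w_scr"); u,v=proj(C,[566,-41,110]).astype(int); print(u,v)
c=s[v-50:v+50,u-65:u+65]; np.save("crop.npy",[u-65,v-50]); cv2.imwrite("pics/m2.png",cv2.resize(c,None,fx=6,fy=6,interpolation=cv2.INTER_CUBIC))
```

```text
5.1833 [ 4.20969650e-02  1.17760586e-01  1.59535455e+00 -2.94088477e-04
  1.42921493e+00  1.41530682e+00]
277 243
```

View pics/m1.png

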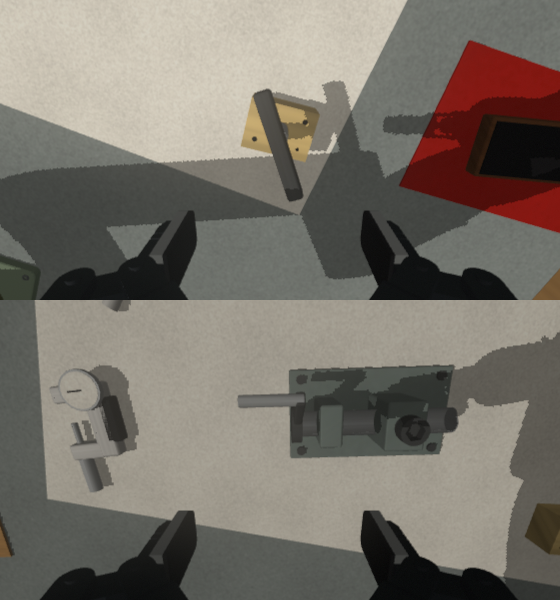

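View pics/m2.png

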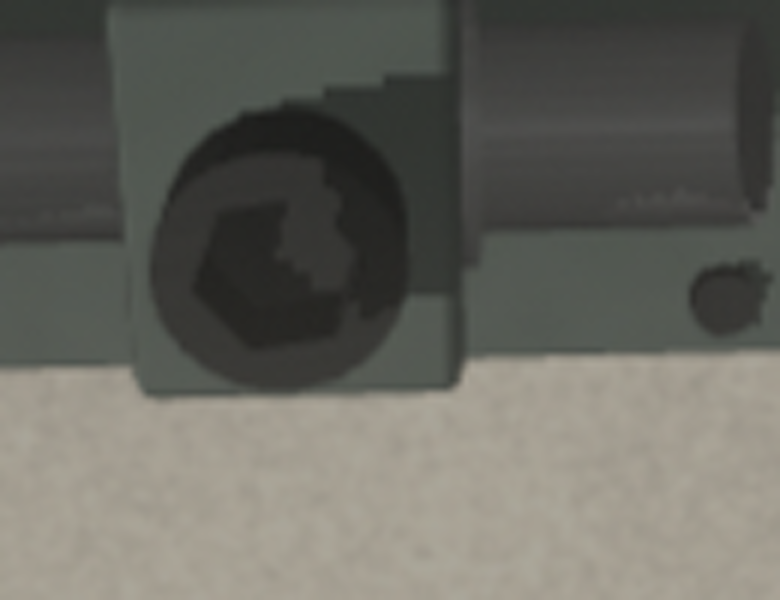

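The key bar in the wrist view runs from (262,154) to (294,257). The screw head's top face is centred at crop (279,270), with hex vertices at (218,210), (195,275), (258,350) and (337,335). The pin spans about (238–305,161) in the full frame. I'll refine all three using depth.

Run:
```python
from h import *
def cloud(fn):
    (K,R,t),D=load(fn); v,u=np.mgrid[:420,:560]; ok=D>0
    P=np.stack([u,v,np.ones_like(u)],-1)@np.linalg.inv(K).T*D[...,None]; return ((P-t)@R), ok
P,ok=cloud("w_key")
m=ok&(P[...,2]>112)&(P[...,2]<128)&(np.hypot(P[...,0]-456,P[...,1]+348)<70)
q=P[m]; r=cv2.minAreaRect(q[:,:2].astype(np.float32)); print("bar",r,np.median(q[:,2]))
_,_,vt=np.linalg.svd(q[:,:2]-q[:,:2].mean(0)); print("bar pca",q.mean(0),np.arctan2(*vt[0][::-1])%np.pi)
C,D=load("w_scr")
cr=np.array([(218,210),(195,275),(258,350),(337,335)]); px=(cr+.5)/6-.5+[212,193]
P,ok=cloud("w_scr"); m=ok&(np.hypot(P[...,0]-566,P[...,1]+41)<22)&(P[...,2]>104)&(P[...,2]<116)
q=P[m]; print("head",cv2.minEnclosingCircle(q[:,:2].astype(np.float32)),np.median(q[:,2]),len(q))
zt=np.median(q[:,2])
V=np.array([at_z(C,p,zt)[:2] for p in px]); 
from scipy.optimize import least_squares
f=lambda x:np.concatenate([V[i]-x[:2]-x[3]*np.array([np.cos(x[2]+i*np.pi/3),np.sin(x[2]+i*np.pi/3)]) for i in range(4)])
c0=V[[0,3]].mean(0); s=least_squares(f,[*c0,np.arctan2(*(V[0]-c0)[::-1]),10]); print("hex",s.x,"cost",s.fun.round(1),"normal mod60",(s.x[2]+np.pi/6)%(np.pi/3), "circle ctr",at_z(C,(np.array([279,270])+.5)/6-.5+[212,193],zt))
P,ok=cloud("w_pin")
m=ok&(P[...,2]>60)&(P[...,1]>75)&(P[...,1]<165)&(abs(P[...,0]-570)<50)
q=P[m]; print("pin",len(q),q.min(0),q.max(0)); mm=q[:,1]>100; print(np.median(q[mm],0),np.polyfit(q[mm,1],q[mm,0],1))
R=P[250:330:10,0:1]
# base rectangle from depth z 8..16
m=ok&(abs(P[...,2]-12)<3)&(abs(P[...,0]-560)<100)&(abs(P[...,1]+12)<140); r=cv2.minAreaRect(P[m][:,:2].astype(np.float32)); print("base",r,np.median(P[m][:,2]))
m=ok&(P[...,2]>2); print("bench z",np.median(P[ok&(abs(P[...,2])<8)][:,2]))
```

```text
bar ((456.40313720703125, -349.7546691894531), (109.39820098876953, 16.23856544494629), 40.06385040283203) 118.94450920477966
bar pca [ 459.77147298 -347.43140907  118.78942242] 0.6997797663687981
head ((566.8646850585938, -26.703243255615234), 15.4107084274292) 108.55418427184966 645
hex [566.98255507 -27.32171092   0.88804173  10.28353003] cost [-0.5  0.5  1.2  0.1 -0.4 -0.7 -0.3  0.2] normal mod60 0.36444295338906185 circle ctr [567.00191987 -27.03053195 108.55418427]
pin 21027 [520.00007766  75.00644413  60.45658731] [584.31438304 164.99747612 351.6263662 ]
[540.47805977 135.03695876 333.97802733] [-2.56460314e-01  5.73923702e+02]
base ((562.3114624023438, -7.815116882324219), (120.0645751953125, 209.7579803466797), 12.867321968078613) 11.253819111770914
bench z -0.367173231565701
```

Run:
```python
from h import *
(K,R,t),D=load("w_pin"); v,u=np.mgrid[:420,:560]
P=(np.stack([u,v,np.ones_like(u)],-1)@np.linalg.inv(K).T*D[...,None]-t)@R
m=(D>0)&(P[...,2]>90)&(P[...,2]<140)&(P[...,1]>104)&(P[...,1]<165)&(abs(P[...,0]-570)<50)
q=P[m]; print(len(q),q.min(0),q.max(0),np.median(q,0))
yaw=np.radians(12.867); xa=np.array([np.cos(yaw),np.sin(yaw)]); ya=np.array([-xa[1],xa[0]])
o=np.array([566.9,-27.0])+30*ya; print("origin",o,"other",np.array([562.3,-7.8])+10*ya)
l=np.c_[(q[:,:2]-o)@xa,(q[:,:2]-o)@ya,q[:,2]]; print(l.min(0),l.max(0))
print("x slope",np.polyfit(l[:,1],l[:,0],1),"mid x",[ (l[abs(l[:,1]-y)<3,0].min()+l[abs(l[:,1]-y)<3,0].max())/2 for y in (110,120,130,140)], "ztop",np.percentile(l[:,2],90))
```

```text
704 [559.05827204 104.1385105  120.92304265] [581.49569469 154.60136787 129.41351818] [570.86479518 128.90694037 126.73748362]
origin [560.21934029   2.24668846] other [560.07311343   1.94889615]
[ 31.90383801  95.01667606 120.92304265] [ 43.95532495 146.61721461 129.41351818]
x slope [-7.54941391e-03  3.95179073e+01] mid x [np.float64(37.632837384296685), np.float64(38.060689496019506), np.float64(38.251042764328645), np.float64(38.43066571100384)] ztop 127.97603247529678
```

Run:
```python
from h import *
yaw=np.radians(12.867); xa=np.array([np.cos(yaw),np.sin(yaw),0]); ya=np.array([-xa[1],xa[0],0])
o=np.array([560.15,2.1,58]); R=down(yaw+np.pi/2)
g=lambda th,dz=0: o+122*ya+75*np.sin(th)*xa+np.array([0,0,75*np.cos(th)+6+dz])
ctrl.move_ptp(g(.532,70),R); ctrl.gripper_to(45,30)
ctrl.move_l(g(.532),vel=120); ctrl.gripper_to(0,30)
s=sensors.read_state(); print(s["grip_width"],s["force"],s["grasp_force"])
for th in np.linspace(.532,0,7)[1:]:
    ctrl.move_l(g(th),vel=50)
ctrl.hold(0.2)
s=sensors.read_state(); print(s["grip_width"],s["force"],s["eef_pos"],g(0))
ctrl.gripper_to(45); ctrl.move_l(g(0,100),vel=150); ctrl.hold(.2)
C,p,D=grab("wrist","w_pin2")
v,u=np.mgrid[:420,:560]; K,Rc,t=C
P=(np.stack([u,v,np.ones_like(u)],-1)@np.linalg.inv(K).T*D[...,None]-t)@Rc
rel=P-o; l=np.stack([rel@xa,rel@ya,P[...,2]],-1)
m=(D>0)&(l[...,2]>100)&(l[...,2]<150)&(l[...,1]>104)&(l[...,1]<147)&(abs(l[...,0])<50)
q=l[m]; print(len(q),q.min(0),q.max(0),sensors.read_state()["t"])
```

```text
11.17133042960597 [-0.67818928 -0.56295252  2.85965759] 29.259523451328278
10.610534476779435 [2.12191201 1.20642463 9.66451685] [534.53362758 121.26930444 141.09754497] [532.98198386 121.03653307 139.        ]
742 [ -4.0114783  104.0893394  131.06291539] [  7.61595725 146.99842068 139.98510812] 11.5667
```

Run:
```python
from h import *
ctrl.gripper_to(85)
ctrl.move_ptp([566.9,-27,180],down(1.411)); ctrl.hold(.3)
C,p,D=grab("wrist","w_scr2")
v,u=np.mgrid[:420,:560]; K,Rc,t=C
P=(np.stack([u,v,np.ones_like(u)],-1)@np.linalg.inv(K).T*D[...,None]-t)@Rc
m=(D>0)&(np.hypot(P[...,0]-567,P[...,1]+27)<24)&(P[...,2]>104)&(P[...,2]<116)
q=P[m]; print("head",cv2.minEnclosingCircle(q[:,:2].astype(np.float32)),np.median(q[:,2]),len(q))
a,b=proj(C,[566.9,-27,109]).astype(int); print(a,b)
c=p[b-25:b+25,a-33:a+33,::-1]; c=cv2.convertScaleAbs(cv2.resize(c,None,fx=12,fy=12,interpolation=cv2.INTER_CUBIC),alpha=2.5); cv2.imwrite("pics/m3.png",c)
# bar
ctrl.move_ptp([456.4,-349.75,215],down(.699)); ctrl.hold(.3)
C,p,D=grab("wrist","w_key2"); K,Rc,t=C
P=(np.stack([u,v,np.ones_like(u)],-1)@np.linalg.inv(K).T*D[...,None]-t)@Rc
m=(D>0)&(P[...,2]>112)&(P[...,2]<128)&(np.hypot(P[...,0]-456,P[...,1]+350)<70)
q=P[m]; print("bar",cv2.minAreaRect(q[:,:2].astype(np.float32)),np.median(q[:,2]),sensors.read_state()["t"])
```

```text
head ((566.6396484375, -26.6290283203125), 15.225502014160156) 108.64393582968778 942
278 240
bar ((456.5815734863281, -349.4545593261719), (109.23320007324219, 16.015840530395508), 40.05223083496094) 119.0080011364099 14.725
```

View pics/m3.png

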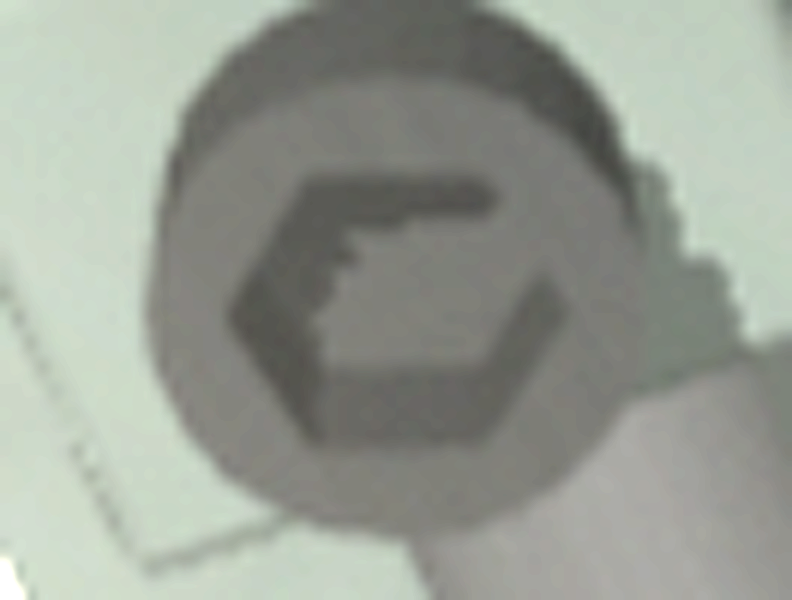

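The socket's flats are level in this view. The bottom edge runs from (315,443) to (483,443) and the side vertices are at (228,308) and (567,308), so the hex matches tool yaw 1.411 to about 0.01 rad. I'll grasp the key next.

Run:
```python
from h import *
S=np.array([566.7,-26.8])
def st(l):
    s=sensors.read_state(); print(l,round(s["t"],2),np.round(s["eef_pos"],2),"F",np.round(s["force"],1),"M",np.round(s["wrist_torque"],3),"w",round(s["grip_width"],2))
K=np.array([456.5,-349.55])
ctrl.move_l([*K,116],rot=down(.699),vel=100); st("at"); ctrl.gripper_to(0,90); st("grip")
ctrl.move_l([*K,175],vel=100); st("lift"); ctrl.move_l([*K,270],vel=200)
ctrl.move_ptp([*S,270],down(1.411)); ctrl.move_l([*S,226],vel=100); ctrl.hold(.3); st("above")
grab("wrist","w_ins")
a=cv2.imread("pics/w_ins.png"); cv2.imwrite("pics/m4.png",cv2.convertScaleAbs(cv2.resize(a[130:330,170:390],None,fx=3,fy=3,interpolation=cv2.INTER_CUBIC),alpha=2))
```

```text
at 15.87 [ 457.04 -350.06  116.86] F [-0.3  0.4 -0.1] M [-0.009  0.017  0.03 ] w 84.86
grip 16.51 [ 456.68 -349.71  116.36] F [-1.   0.3  1.3] M [ 0.025  0.015 -0.025] w 14.55
lift 17.25 [ 455.84 -348.84  174.07] F [ 0.5  0.6 -6.1] M [-0.01   0.012 -0.044] w 14.34
above 20.05 [567.18 -26.83 226.87] F [ 0.6  0.4 -5.4] M [ 0.024 -0.003  0.03 ] w 14.77
```

View pics/m4.png

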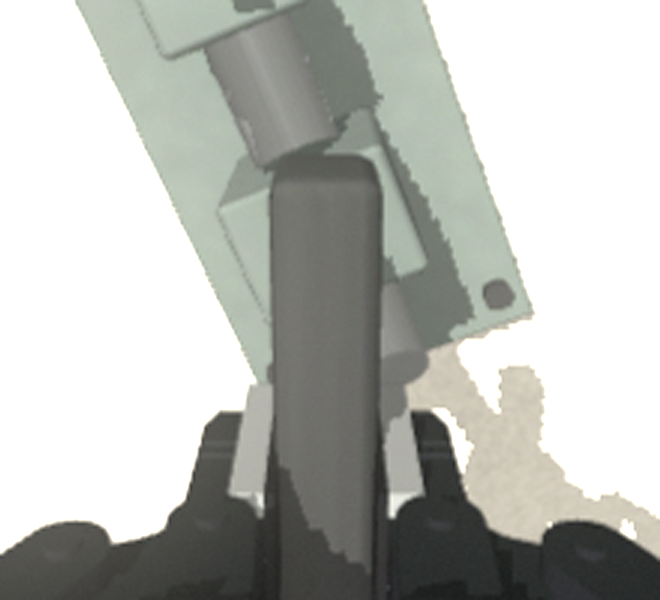

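The bar is square in the jaws and covers the screw, so I'll insert by feel.

```bash
cat >> h.py <<'E'
S=np.array([566.7,-26.8])
def st(l):
    s=sensors.read_state(); print(l,round(s["t"],2),np.round(s["eef_pos"],2),"F",np.round(s["force"],1),"M",np.round(s["wrist_torque"],3),"q6",round(s["q"][5],3)); return s
E
python3 - <<'E'
from h import *
h=ctrl.move_l([*S,206],vel=20,threshold=10); s=st(f"down {h}")
E
```

```text
down True 20.95 [566.64 -26.71 208.66] F [-0.5  0.1  5.7] M [0.019 0.207 0.007] q6 -0.04
```

Contact came at TCP z 208.7. A full seat predicts about 208.0, so the key is on the socket floor. Next I'll turn it clockwise in steps, following the screw down and watching the torque.

```bash
cat >> h.py <<'E'
def mz(l,n=6):
    a=[]
    for _ in range(n):
        ctrl.hold(.03); s=sensors.read_state(); a.append([s["wrist_torque"][2],*s["force"]])
    a=np.array(a); R=s["eef_rot"]; y=np.arctan2(R[1][0],R[0][0])
    print(l,"t %.2f yaw %.3f z %.2f Mz %.3f+-%.3f"%(s["t"],y,s["eef_pos"][2],a[:,0].mean(),a[:,0].std()),"F",a[:,1:].mean(0).round(1),flush=True); return a[:,0].mean(),y
def turn(c): ctrl.move_l([*S,208.3-3.2*(1.411-c)],rot=down(c),vel=150)
E
python3 - <<'E'
from h import *
mz("0")
for c in (1.31,1.21,1.11,1.01,.91,.81):
    turn(c); m,y=mz(c)
    if m>.17: break
E
```

```text
0 t 21.15 yaw 1.411 z 208.70 Mz 0.010+-0.011 F [-0.8  0.   5.1]
1.31 t 21.60 yaw 1.311 z 208.69 Mz -0.008+-0.017 F [-2.   0.9  3.2]
1.21 t 22.05 yaw 1.213 z 208.35 Mz -0.048+-0.044 F [-1.6  1.1  5.1]
1.11 t 22.50 yaw 1.113 z 208.07 Mz -0.013+-0.019 F [-1.7  1.7  5.3]
1.01 t 22.95 yaw 1.013 z 207.71 Mz -0.020+-0.024 F [-2.2  1.3  5.1]
0.91 t 23.40 yaw 0.913 z 207.40 Mz -0.039+-0.032 F [-1.3  1.4  5.4]
0.81 t 23.85 yaw 0.813 z 207.09 Mz -0.025+-0.014 F [-1.7  1.4  4.8]
```

Run:
```python
from h import *
for c in np.arange(.78,.60,-.03):
    turn(c); s=sensors.read_state(); R=s["eef_rot"]
    print("c %.2f yaw %.4f M %s tau6 %.3f F %s"%(c,np.arctan2(R[1][0],R[0][0]),np.round(s["wrist_torque"],3),s["tau"][5],np.round(s["force"],1)))
    ctrl.hold(.1); mz("   ",4)
```

```text
c 0.78 yaw 0.7829 M [0.466 0.274 0.063] tau6 0.056 F [-2.3  1.1  5. ]
    t 24.33 yaw 0.783 z 207.02 Mz 0.055+-0.013 F [-1.7  1.7  5.1]
c 0.75 yaw 0.7528 M [0.266 0.495 0.044] tau6 0.057 F [-1.6  1.7  5.7]
    t 24.82 yaw 0.753 z 206.93 Mz 0.014+-0.025 F [-1.7  1.4  4.8]
c 0.72 yaw 0.7227 M [0.402 0.297 0.083] tau6 0.057 F [-1.9  0.9  5.1]
    t 25.30 yaw 0.723 z 206.82 Mz 0.063+-0.025 F [-1.3  1.9  5.1]
c 0.69 yaw 0.6926 M [0.288 0.338 0.061] tau6 0.057 F [-2.3  0.8  5.5]
    t 25.78 yaw 0.693 z 206.74 Mz 0.026+-0.017 F [-1.7  1.5  4.9]
c 0.66 yaw 0.6627 M [0.251 0.478 0.057] tau6 0.057 F [-1.3  1.3  4. ]
    t 26.27 yaw 0.663 z 206.65 Mz 0.050+-0.011 F [-1.1  1.4  5.1]
c 0.63 yaw 0.6325 M [0.442 0.207 0.119] tau6 0.057 F [-1.6  1.2  5.4]
    t 26.75 yaw 0.633 z 206.53 Mz 0.010+-0.024 F [-1.4  1.   5.3]
c 0.60 yaw 0.6025 M [0.152 0.583 0.043] tau6 0.057 F [-1.5  1.7  3.8]
    t 27.23 yaw 0.603 z 206.44 Mz 0.047+-0.020 F [-1.5  1.1  5.3]
```

tau6 reads a clean, constant 0.057 during the free run. I'll use its rise to detect when the screw meets the flat.

Run:
```python
from h import *
for c in np.arange(.56,0.0,-.04):
    turn(c); a=[]
    for _ in range(6):
        ctrl.hold(.03); s=sensors.read_state(); a.append([s["tau"][5],s["wrist_torque"][2],s["force"][2],s["eef_pos"][2]])
    R=s["eef_rot"]; a=np.array(a); m=a.mean(0)
    print("t %.1f c %.2f yaw %.4f tau6 %.4f Mz %.3f Fz %.1f z %.2f"%(s["t"],c,np.arctan2(R[1][0],R[0][0]),*m),flush=True)
    if m[0]>.11: break
```

```text
t 27.7 c 0.56 yaw 0.5626 tau6 0.0308 Mz 0.016 Fz 5.2 z 206.30
t 28.1 c 0.52 yaw 0.5225 tau6 0.0308 Mz 0.038 Fz 4.9 z 206.18
t 28.6 c 0.48 yaw 0.4824 tau6 0.0308 Mz 0.034 Fz 5.0 z 206.05
t 29.0 c 0.44 yaw 0.4424 tau6 0.0309 Mz 0.048 Fz 5.2 z 205.92
t 29.5 c 0.40 yaw 0.4024 tau6 0.0353 Mz 0.021 Fz 4.6 z 205.81
t 29.9 c 0.36 yaw 0.3625 tau6 0.0497 Mz 0.065 Fz 5.6 z 205.71
t 30.4 c 0.32 yaw 0.3225 tau6 0.0683 Mz 0.065 Fz 5.4 z 205.65
t 30.8 c 0.28 yaw 0.2826 tau6 0.0872 Mz 0.075 Fz 5.8 z 205.59
t 31.3 c 0.24 yaw 0.2427 tau6 0.1050 Mz 0.109 Fz 5.4 z 205.51
t 31.7 c 0.20 yaw 0.2028 tau6 0.1259 Mz 0.100 Fz 6.2 z 205.45
```

Contact came at yaw ≈ 0.40, and the torque rises 0.047 N·m per 0.1 rad, as the task states. It's now about 0.205 N·m, so another 0.05 rad should bring it to about 0.23.

Run:
```python
from h import *
for c in (.175,.15):
    turn(c); ctrl.hold(.2); s=sensors.read_state(); print(c,s["tau"][5]); mz("")
ctrl.hold(.3)
s=st("pre"); p=np.array(s["eef_pos"])
ctrl.gripper_to(40); ctrl.hold(.2); st("open")
ctrl.move_l([p[0],p[1],p[2]+70],vel=80); ctrl.hold(.3)
C,pic,D=grab("wrist","w_end"); grab("scene","s_end")
v,u=np.mgrid[:420,:560]; K,Rc,t=C
P=(np.stack([u,v,np.ones_like(u)],-1)@np.linalg.inv(K).T*D[...,None]-t)@Rc
m=(D>0)&(P[...,2]>195)&(P[...,2]<225)&(np.hypot(P[...,0]-567,P[...,1]+27)<70)
q=P[m]; print("bar",cv2.minAreaRect(q[:,:2].astype(np.float32)),q[:,2].min(),np.median(q[:,2]),q[:,2].max())
a=cv2.imread("pics/w_end.png"); b=cv2.imread("pics/s_end.png")
cv2.imwrite("pics/m5.png",np.vstack([a[100:400],b[90:380]]))
```

```text
0.175 0.15817475505173206
 t 32.38 yaw 0.178 z 205.41 Mz 0.136+-0.015 F [-1.8  1.1  5.8]
0.15 0.17007828690111637
 t 33.03 yaw 0.153 z 205.39 Mz 0.179+-0.035 F [-1.7  0.9  6.1]
pre 33.33 [567.46 -27.09 205.37] F [-1.6  1.2  6.4] M [0.291 0.132 0.163] q6 1.218
open 33.9 [566.67 -26.86 204.08] F [ 0.3  0.2 -0.7] M [-0.007 -0.057 -0.005] q6 1.221
bar ((567.0364379882812, -26.90509033203125), (109.78886413574219, 15.992975234985352), 9.767733573913574) 195.31427574069278 208.07181084990782 210.4304794515414
```

View pics/m5.png

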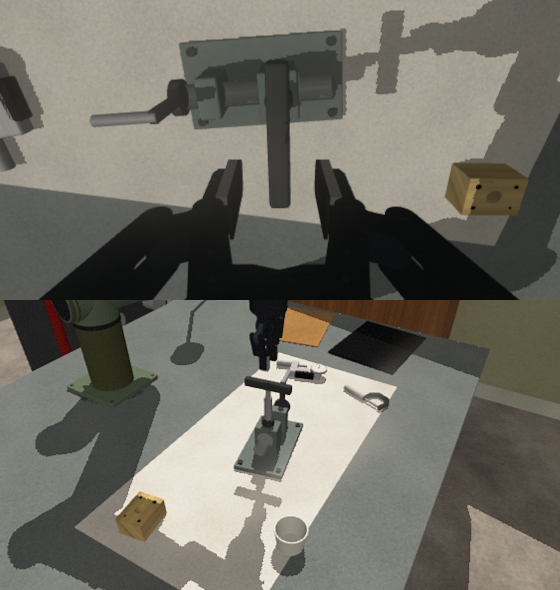

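The key stands upright in the screw at (567.0,-26.9), with the bar top at z ≈ 208 mm, which puts its tip on the socket floor. The bystanders look undisturbed. The torque works out to about 0.22 N·m, so I'm handing in.

```bash
python3 -c "
from h import *
print(ctrl.finish_job())"
```

```text
the job is handed in; nothing more can be done
None
```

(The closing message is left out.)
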